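# Index the tube block in the corner of the reading stage

### The arm

A 6-joint arm with a two-finger parallel gripper is mounted at the origin on the work surface. World frame = base frame: x ahead of the robot, y to its left, z up, the work surface at z = 0. Lengths are in m, angles in rad, forces in N, time in s.
With the tool pointing down it reaches from about 0.375 to 0.925 m from the base axis. Payload 5.7 kg.
Tool frame: the origin (TCP) lies between the finger pads; the fingertips stand 14 mm ahead of it and the grasp point (between the pads) lies 5 mm behind it; z points along the fingers, y is the line along which they close (so a half turn about z gives the same grasp; the last joint's range is limited). The gripper opens to 85 mm and grips with 20 to 120 N. Pads are 22 mm wide; open, the fingers measure 114 mm over their backs; the gripper's body (76 mm by 85 mm) begins 54 mm behind the grasp point. The pads swing forward as they close: fully open they stand 13 mm farther back than shut.
Start: joints at [1.106, 0.359, 1.51, -0, 1.272, -0.115], TCP at [0.206, 0.564, 0.245] pointing down, gripper open.
Joint ranges: [-2.97, 2.97], [-1.01, 2.36], [0.21, 2.38], [-0.96, 4.11], [0.2, 2.71], [-2.98, 2.98]. Speed limits (rad/s): [2.39, 2.39, 3.14, 3.14, 3.14, 3.14].

### API

Orientations are given as a unit quaternion [w, x, y, z].
In Python, from station import ctrl gives the robot as it stands.
- The arm moves only by the tool jog_arm, called after "Call:" in YAML: its name, and indented under it one key for each argument. Schema: {"type":"object","properties":{"moves":{"type":"array","items":{"type":"array","items":{"type":"number"},"minItems":5,"maxItems":5},"minItems":1,"maxItems":12},"clamp_n":{"type":"number"},"only":{"type":"string"},"quiet":{"type":"boolean"},"lines":{"type":"string"}},"required":["moves"],"additionalProperties":false}. moves is a list of rows, 1 to 12 of them, each of 5 numbers: dx, dy, dz in m, then a turn about the tool's z in rad, then the finger opening in m; each row shifts and turns the commanded pose from where the row before left it, along the tool's axes as they then stand; what a row does not reach is not made up. A row lasts 1/8 s, in which the tool goes at most 0.0625 m and 0.188 rad, less where a joint would pass 70% of its speed; a pose out of reach is approached as far as the arm can. The fingers move at their own pace and stop on an object; clamp_n is the grip in N (left out, the last holds). Time passes only in rows, so rows that do not move let the fingers close. The tool returns the time, the measured TCP pose, the force, the opening and the grip force at its end. only (a regular expression) keeps the lines of the reply that match it, lines (a string "A,B") keeps lines A to B, and quiet returns only ok. Input that does not fit is refused with a message, and nothing moves.
- ctrl.get_state(): the state, without advancing time (a new reading comes with each control period).
- ctrl.capture(name): name is "scene" or "top"; returns the picture (400x640x3 uint8, red, green, blue); there is no depth.
- ctrl.calibration(name): a dict with "fovy" (degrees; the focal length in pixels is half the picture's height over the tangent of half this angle, whatever the lens; pixels are square), "cx", "cy" (the principal point, pixels), "dist" ([k1, k2, p1, p2, k3] as OpenCV has them; the pictures are not rectified), "world_from_camera" (4x4, takes a point from camera to world coordinates). Camera axes: x right, y up, looking along -z (the intrinsics and any distortion apply to the point x, -y, -z); pixel columns grow to the right and rows downward; lengths in m; the calibration is good to about 2 mm. A picture is of the moment at which its call begins. calibration takes no time and is no camera call.
- ctrl.job_done(): hands the job in; it is judged then, once.
The state is a dict: "t": time; "qpos": joint angles; "joint_vel": joint speeds; "joint_efforts": joint torques, N m; "tool_pos": TCP position; "tcp_rot": TCP orientation; "contact_force": force on the tool from outside, world axes, zero at the start; "moment": the same for the moment, N m; "width": finger opening in m; "grip_force": force on a finger pad.
Only numpy, scipy, OpenCV 4.12 (cv2) and the standard library are available. Lean on these libraries where they do the work, as an engineer would, in place of code of your own. Each camera call takes 0.05 s, during which the arm holds its last target. There are 200 camera calls.

### The job

Grip the hex nut of the swing clamp on the grey reading stage and turn it about a quarter turn anticlockwise (seen from above), so that the clamp bar swings clear of the fence corner. Then pick up the aluminium tube block, stand it flat on the stage and press it home into the corner, its long side flush against the long fence and its end flush against the short fence. Finish while still gripping the block and pressing it firmly against both fences at once - do not let go - and leave the bottle, beaker and pipette where they are.

Things in the scene. Friction and masses are not known exactly. Their poses are not given: they have to be found in the camera images.
- stage: Flat grey reading stage, fixed to the bench: plate 200 (x) x 240 (y) x 12 mm high; origin at the centre of its underside, z up. Two low aluminium fences on it, 14 mm high (tops 26 mm above the bench) and 16 mm thick, form an inside corner at its +x, +y side. Place and yaw (within 17 degrees) change from run to run.
- corner (a point): Inside corner of the fences, on the stage's top (12 mm above the bench); axes as the stage's. The long fence's face is the plane x = 0, the short fence's the plane y = 0; the nest lies towards -x and -y. The block is home with its origin at x = -23, y = -32, z = 0 mm here and its axes along these (or half a turn from it).
- long_fence: Long fence, a rigid bar 16 x 121 x 14 mm along the stage's y; origin at the centre of its underside. Its working face looks to the stage's -x. Block, stage and fences rub with a friction of about 0.5 to 0.7, so pressing down hard takes up part of the push. It begins 55 mm past the nut axis in y and reaches past the corner.
- short_fence: Short fence, a rigid bar 70 x 16 x 14 mm along the stage's x; origin at the centre of its underside. Its working face looks to the stage's -y.
- clamp (a joint): Swing clamp about its upright pin, rad, growing anticlockwise from above. At 0 its bar points along the stage's +y, into the nest; starts at -0.15 to 0.2, stop at 1.75; from 1.0 up the bar is clear. Stiff by friction (0.2 N m), it stays where left. Steel bar 20 mm wide, 125 mm long from the pin, 28 to 36 mm above the bench.
- nut: Dark steel hex nut fixed to the clamp bar, both turn together: 24 mm across flats, 22 mm high (36 to 58 mm above the bench), on the pin at x = 45, y = -85 mm of the stage. Origin at the centre of its underside; its +y points along the bar. Two flats face its +-x, the others every 60 degrees. A 14 mm stud end stands 4 mm above it, look only.
- nut_mid (a point): Centre of the hex nut at half its height, 47 mm above the bench; the point to grip.
- block: Loose aluminium tube block, 46 (x) x 64 (y, the long way) x 48 mm high, six holes of 11 mm, 12 mm deep, in its top; 0.26 to 0.43 kg. Origin at the centre of its underside, z up. Stands on the bench to the robot's right, turned up to 35 degrees. Grip it across the 46 mm, fingertips over 16 mm above its underside so that they pass over the fences.
- bottle: Bystander: amber bottle with white cap, 50 mm across, 85 mm high; origin at the centre of its underside. It and the block swap places between runs.
- beaker: Bystander: glass beaker, 60 mm across, 80 mm high; origin at the centre of its underside.
- pipette: Bystander: pipette lying on the bench beyond the stage, about 270 mm long along its y, 22 mm high; origin under the middle of it.

How it is judged:
On the way:
1. The gripper, on the hex nut, has turned the clamp clear (beyond 1.0 rad) (value of joint clamp above 1 rad and contact force between the fingers and nut above 0.5 N), for 0.1 s.
At the end, for the whole second after the job is handed in: Clamp beyond 1.0 rad; block flat on the stage (3 mm in height, 0.05 rad in tilt and turn), long side at the long fence and end at the short one (within 3.5 mm of home), at rest, pressed with over 2 N on each fence and still gripped (value of joint clamp above 1 rad and contact force between block and long_fence above 2 N and contact force between block and short_fence above 2 N and contact force between the fingers and block above 2 N and angle between the y axis of block and the y axis of corner, either way round below 0.05 rad and angle between block's own z axis and vertical below 0.05 rad and x of block in the frame of corner between -0.0265 and -0.0195 m and y of block in the frame of corner between -0.0355 and -0.0285 m and z of block in the frame of corner between -0.003 and 0.003 m and linear speed of block below 0.01 m/s); the arm keeps its last pose, push and grip.
It fails at once if the bottle was pushed more than 30 mm or knocked over (distance of bottle from where it was at the start of the episode above 0.03 m or angle between bottle's own z axis and vertical above 0.6 rad).
It fails at once if the beaker was pushed more than 30 mm or knocked over (distance of beaker from where it was at the start of the episode above 0.03 m or angle between beaker's own z axis and vertical above 0.6 rad).
It fails at once if the pipette was pushed more than 30 mm or knocked over (distance of pipette from where it was at the start of the episode above 0.03 m).
It also fails if it takes over 58 s, if anything falls off the work surface, if the arm or the gripper's body presses on something with over 40 N, if the wrist force passes 120 N, or if a joint passes its speed limit or range.

## Working session

There is one attempt and no reset: what is moved stays moved. The work goes in short steps, Python scripts to look and compute and a tool call to move; the robot and the scene stay as the last step left them, time stands still between calls to the robot, and variables do not carry over. Pictures are saved under pics/ and viewed, at most 10 in all, crops included, and the job is handed in when it is done.

```bash
ls; mkdir -p pics
```

Create h.py:
```python
import numpy as np, cv2
from station import ctrl
from scipy.spatial.transform import Rotation as R
def K(n):
    c=ctrl.calibration(n); f=200/np.tan(np.radians(c["fovy"])/2)
    return np.array([[f,0,c["cx"]],[0,f,c["cy"]],[0,0,1.]]),np.array(c["dist"],float),np.array(c["world_from_camera"])
def ray(n,px):
    k,d,T=K(n); u=cv2.undistortPoints(np.array(px,float).reshape(-1,1,2),k,d).reshape(-1,2)
    v=np.c_[u[:,0],-u[:,1],-np.ones(len(u))]@T[:3,:3].T
    return T[:3,3],v
def onz(n,px,z):
    o,v=ray(n,px); return o+v*((z-o[2])/v[:,2])[:,None]
def tri(p,q):  # p px in scene, q px in top
    o1,v1=ray("scene",p);o2,v2=ray("top",q);out=[]
    for a,b in zip(v1,v2):
        s=np.linalg.lstsq(np.c_[a,-b],o2-o1,rcond=None)[0]
        A,B=o1+a*s[0],o2+b*s[1]; out.append(np.r_[(A+B)/2,np.linalg.norm(A-B)])
    return np.array(out)
def proj(n,P):
    k,d,T=K(n); c=(np.array(P,float).reshape(-1,3)-T[:3,3])@T[:3,:3]
    return cv2.projectPoints(c*[1,-1,-1],np.zeros(3),np.zeros(3),k,d)[0].reshape(-1,2)
def save(n,f):
    im=ctrl.capture(n); cv2.imwrite(f,im[:,:,::-1]); return im
```

Run:
```python
from h import *
for n in("scene","top"):
    save(n,f"pics/{n}0.png"); print(n,ctrl.calibration(n))
print(ctrl.get_state())
```

```text
pics
station.py
scene {'fovy': 46.86391795266986, 'cx': 316.7691177384158, 'cy': 200.16843317757332, 'dist': array([-0.12831647,  0.        ,  0.        ,  0.        ,  0.        ]), 'world_from_camera': array([[ 0.50540016, -0.48898692,  0.71095884,  1.30536732],
       [ 0.86284556,  0.27850466, -0.42182069, -0.34246983],
       [ 0.00825945,  0.82663592,  0.56267649,  0.62842095],
       [ 0.        ,  0.        ,  0.        ,  1.        ]])}
top {'fovy': 57.220155048522706, 'cx': 326.7272859561212, 'cy': 201.41510439296277, 'dist': array([-0.08448922,  0.        ,  0.        ,  0.        ,  0.        ]), 'world_from_camera': array([[-0.0297717 ,  0.98554599, -0.16677151,  0.4166061 ],
       [-0.99950315, -0.0310802 , -0.00524107,  0.06953708],
       [-0.01034861,  0.16653262,  0.98598164,  1.09665728],
       [ 0.        ,  0.        ,  0.        ,  1.        ]])}
{'t': 0.1, 'qpos': array([ 1.10590962e+00,  3.59442732e-01,  1.51132252e+00,  9.96251990e-06,
        1.27253476e+00, -1.15076113e-01]), 'joint_vel': array([-0.00159806, -0.00354764, -0.00025371,  0.00023175, -0.00036451,
        0.0018858 ]), 'joint_efforts': array([ 9.81393305e-05, -5.28646123e+01, -2.79351389e+01, -3.61424964e-04,
        5.05284872e-03,  2.35379622e-05]), 'tool_pos': array([0.20535209, 0.56312703, 0.24453247]), 'tcp_rot': array([-2.48658437e-04,  1.74016262e-01,  9.84742409e-01, -8.16679132e-04]), 'contact_force': array([-0.2721527 ,  0.57476527, -0.59683746]), 'moment': array([ 0.07399337,  0.01760938, -0.03166261]), 'grip_force': 0.0, 'width': 0.08529712494497653}
```

View pics/scene0.png

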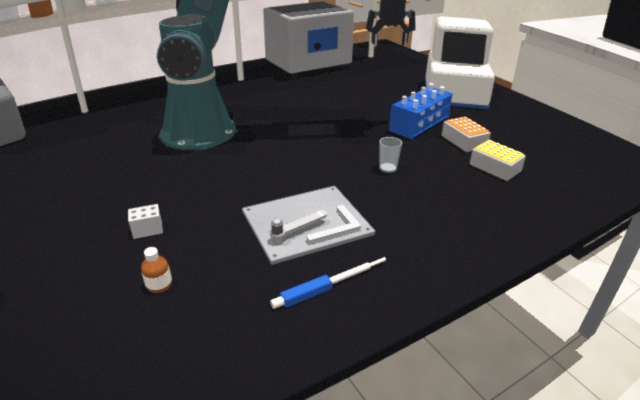

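View pics/top0.png

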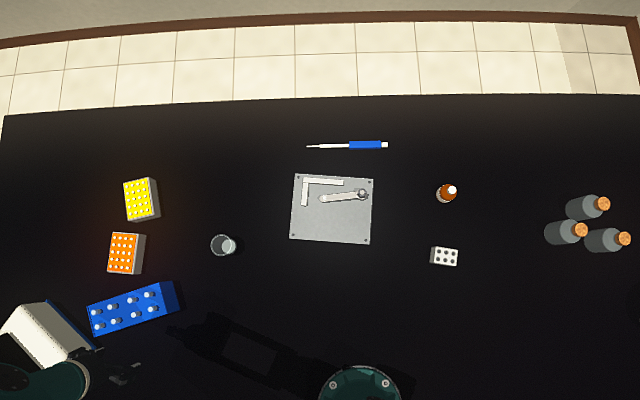

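The scene view shows the stage around (308,222), nut at (277,226), block at (145,221) and bottle at (156,272). The top view shows the stage at (332,208), nut at (362,195), bar tip at (323,199), block at (445,256), bottle at (447,193) and beaker at (223,245). Next I'll zoom in for exact features.

Run:
```python
import cv2,numpy as np
t=cv2.imread("pics/top0.png");s=cv2.imread("pics/scene0.png")
z=lambda im,x,y,w,h,k:cv2.resize(im[y:y+h,x:x+w],None,fx=k,fy=k,interpolation=cv2.INTER_CUBIC)
a=z(t,285,168,95,80,4.0); b=z(s,240,185,136,75,3); c=z(t,425,240,40,30,6); d=z(s,124,200,44,40,5)
o=np.zeros((600,800,3),np.uint8)
o[:320,:380]=a; o[:225,384:384+408]=b; o[330:510,:240]=c; o[330:530,384:604]=d
cv2.imwrite("pics/zoom0.png",o)
```

```text
(no output)
```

View pics/zoom0.png

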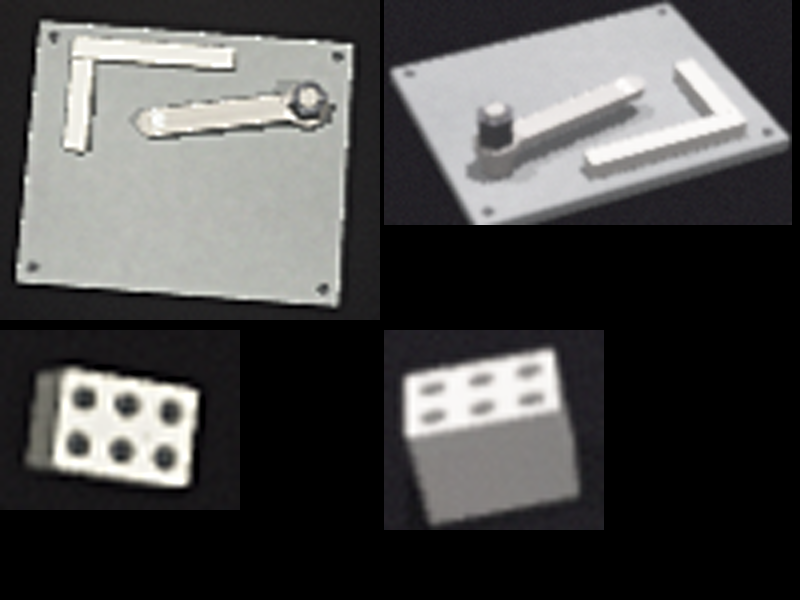

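Create m.py:
```python
from h import *
def blob(im,p,r):
    g=im.mean(2); x,y=p
    for _ in range(4):
        xs=np.arange(int(round(x))-r,int(round(x))+r+1);ys=np.arange(int(round(y))-r,int(round(y))+r+1)
        w=g[np.ix_(ys,xs)]; w=np.clip(np.median(w)-8-w,0,None)if r>2 else np.clip(w.max()*.92-w,0,None)
        X,Y=np.meshgrid(xs,ys); x,y=(w*X).sum()/w.sum(),(w*Y).sum()/w.sum()
    return x,y
```

Run:
```python
from m import *
t=cv2.imread("pics/top0.png").astype(float);s=cv2.imread("pics/scene0.png").astype(float)
Z=lambda P,o,k:[((x+.5)/k-.5+o[0],(y+.5)/k-.5+o[1]) for x,y in P]
# block holes (same order: robot-side view)
ht=Z([(85,398),(128,405),(171,412),(79,443),(122,450),(165,456)],(425,240),6); ht=[(x,y-55) for x,y in ht]
hs=Z([(431-384,389-330),(481-384,380-330),(529-384,371-330),(432-384,415-330),(482-384,407-330),(531-384,398-330)],(124,200),5)
ht=[blob(t,p,2) for p in ht]; hs=[blob(s,p,2) for p in hs]
# image top: left=+y, up=+x ; scene: left=-y?, find match by plane
A=onz("top",ht,.048);B=onz("scene",hs,.048)
from scipy.optimize import linear_sum_assignment as lsa
D=np.linalg.norm(A[:,None]-B[None],axis=2);i,j=lsa(D);print(np.round(D[i,j]*1e3,1),j)
P=tri([hs[k] for k in j],[ht[k] for k in i]);print(np.round(P*1e3,1));print("blk",P.mean(0))
for k in range(3): pass
# screws
st=Z([(53,36),(336,56),(322,289),(33,267)],(285,168),4)
ss=Z([(766-384,131),(488-384,211),(408-384,72),(661-384,11)],(240,185),3)
st=[blob(t,p,2) for p in st]; ss=[blob(s,p,2) for p in ss]
print(np.round(st,1).tolist(),np.round(ss,1).tolist())
P=tri(ss,st);print(np.round(P*1e3,1));A=onz("top",st,.012);B=onz("scene",ss,.012)
for Q in(P,A,B):
    e=(Q[0]-Q[1]+Q[3]-Q[2])[:2]; f=(Q[0]-Q[3]+Q[1]-Q[2])[:2]
    print(Q.mean(0)[:3],np.linalg.norm(e)/2,np.linalg.norm(f)/2,np.arctan2(e[1],e[0])-np.pi/2,np.arctan2(f[1],f[0]))
# stud top
p=tri(Z([(494-384,104)],(240,185),3),Z([(308,98)],(285,168),4));print("stud",p*1e3)
```

```text
[2.1 2.5 2.6 2.4 2.5 2.6] [5 4 3 2 1 0]
[[ 440.4 -240.8   47.8    2.1]
 [ 436.3 -261.4   47.8    2.4]
 [ 432.2 -282.1   47.7    2.5]
 [ 418.7 -236.3   47.9    2.3]
 [ 414.9 -257.    48.     2.4]
 [ 410.8 -277.7   47.7    2.5]]
blk [ 0.42555348 -0.25923099  0.04781932  0.00234538]
[[298.0, 176.7], [369.0, 181.6], [365.3, 239.8], [292.7, 234.3]] [[367.4, 228.6], [274.2, 255.1], [247.7, 208.7], [331.9, 184.2]]
[[678.2 159.6  13.4   1.6]
 [656.2 -55.   13.4   1.6]
 [481.  -36.4  14.    3.3]
 [503.1 176.9  26.3   1.3]]
[0.5796     0.06128618 0.01675606] 0.21505441851445237 0.17604329801433938 -0.10258740522958099 -0.1021068097803726
[0.58050422 0.06246488 0.012     ] 0.21558282668590653 0.1757431624995845 -0.10436749700412662 -0.10785423896554276
[0.57307188 0.06414685 0.012     ] 0.2206295224416996 0.18622103447803626 -0.06433765358698285 -0.12620327989501012
stud [[614.28425619 -26.66637943  65.95328524   2.24926938]]
```

Run:
```python
from m import *
t=cv2.imread("pics/top0.png").astype(float);s=cv2.imread("pics/scene0.png").astype(float)
st=[[298.0,176.7],[369.0,181.6],[365.3,239.8],[292.7,234.3]];ss=[[367.4,228.6],[274.2,255.1],[247.7,208.7],[332.0,188.5]]
P=tri(ss,st);print(np.round(P*1e3,1))
C=P[:,:2].mean(0)
for Q in (P,onz("top",st,.012)):
    e=(Q[0]-Q[1]+Q[3]-Q[2])[:2]; f=(Q[0]-Q[3]+Q[1]-Q[2])[:2]
    yaw=(np.arctan2(e[1],e[0])-np.pi/2+np.arctan2(f[1],f[0]))/2; print("C",Q.mean(0),"yaw",yaw)
    r=np.array([[np.cos(yaw),-np.sin(yaw)],[np.sin(yaw),np.cos(yaw)]])
print("nut",C+r@[.045,-.085])
for n,im,(x,y,w,h) in(("top",t,(285,168,95,80)),("scene",s,(240,185,136,75))):
    g=cv2.resize(im[y:y+h,x:x+w].mean(2),None,fx=8,fy=8,interpolation=cv2.INTER_CUBIC)
    lv=np.median(g[g>100]); mx=np.percentile(g,99.5); print(n,lv,mx)
    for c in cv2.findContours((g>(lv+mx)/2).astype(np.uint8),0,2)[0]:
        if cv2.contourArea(c)<3000: continue
        a=cv2.approxPolyDP(c,10,True)[:,0]; px=(a+.5)/8-.5+[x,y]
        for z in(.026,.036):
            W=onz(n,px,z)[:,:2]; print(n,z,(np.round((W-C)@r*1e3,1)).tolist())
        print(np.round(px,1).tolist())
```

```text
[[678.2 159.5  13.5   1.5]
 [656.2 -55.   13.5   1.6]
 [480.9 -36.4  13.8   3.3]
 [503.8 177.7  13.9   2.4]]
C [0.57978228 0.06147479 0.01367054 0.00219945] yaw -0.1046100552500398
C [0.58050554 0.06245838 0.012     ] yaw -0.10648711185472726
nut [ 0.61549307 -0.02782661]
top 182.11855578546724 252.20535120808827
top 0.026 [[30.8, 33.9], [17.4, 30.3], [16.4, 24.6], [20.6, 22.7], [35.7, -76.9], [43.3, -67.9], [38.3, -66.3], [23.1, 15.1], [32.6, 19.6], [36.0, 4.9], [36.1, 28.4]]
top 0.036 [[29.0, 33.5], [15.8, 29.9], [14.7, 24.3], [18.9, 22.4], [33.8, -76.3], [41.4, -67.3], [36.4, -65.8], [21.4, 14.9], [30.8, 19.3], [34.1, 4.8], [34.2, 28.0]]
[[320.9, 196.2], [321.8, 200.7], [323.7, 201.2], [324.4, 199.8], [358.3, 197.3], [355.4, 194.6], [354.8, 196.2], [327.1, 199.2], [325.8, 195.9], [330.8, 195.2], [322.9, 194.6]]
top 0.026 [[70.3, 80.6], [66.9, 91.2], [6.0, 92.2], [0.9, 80.2]]
top 0.036 [[68.2, 79.8], [64.7, 90.3], [4.4, 91.2], [-0.6, 79.3]]
[[306.4, 182.1], [302.8, 182.9], [300.7, 202.9], [304.6, 204.9]]
top 0.026 [[74.1, 92.2], [71.8, -26.1], [85.3, -27.8], [85.9, 88.4]]
top 0.036
[... 189 characters left out ...]
3.0], [-1.8, 29.7], [8.1, 2.4], [16.0, -57.1], [25.9, -64.0], [35.2, -61.3], [18.4, 31.8]]
scene 0.036 [[21.3, 36.9], [10.9, 23.8], [20.7, -3.0], [28.4, -61.5], [38.2, -68.4], [47.3, -65.7], [30.8, 25.9]]
[[325.6, 211.6], [318.2, 210.4], [308.8, 215.7], [284.9, 224.2], [283.6, 227.6], [286.3, 229.7], [322.8, 215.1]]
scene 0.026 [[79.6, 91.6], [-2.8, 89.0], [2.0, 75.1], [69.3, 72.6], [67.3, -22.9], [72.1, -29.6], [84.6, -25.7], [84.2, 82.1]]
scene 0.036 [[91.0, 84.7], [9.9, 82.1], [14.7, 68.5], [80.9, 66.0], [78.8, -27.9], [83.6, -34.5], [95.9, -30.7], [95.5, 75.4]]
[[359.8, 223.8], [341.6, 204.2], [337.1, 206.7], [349.8, 223.3], [308.9, 233.8], [306.9, 235.9], [311.1, 238.9], [356.9, 226.1]]
```

Create go.py:
```python
import sys
from h import *
s=ctrl.get_state();w,x,y,z=s["tcp_rot"];M=R.from_quat([x,y,z,w]).as_matrix()
T=np.array([float(a) for a in sys.argv[1:4]]);print("tool delta",np.round(M.T@(T-s["tool_pos"]),4))
psi=np.arctan2(M[1,1],M[0,1]);print("psi",round(psi,4),"tilt",np.round(M[:,2],4))
if len(sys.argv)>4: print("turn",round(psi-float(sys.argv[4]),4))
print("t",round(s["t"],2),"F",np.round(s["contact_force"],1),"pos",np.round(s["tool_pos"],4),"w",round(s["width"],4),"g",round(s["grip_force"],1),"q6",round(s["qpos"][5],2))
```

```text
(no output)
```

Call:
jog_arm:
  moves:
    - [-0.049,-0.0345,0,0,0.06]
    - [-0.049,-0.0345,0,0,0.06]
    - [-0.049,-0.0345,0,0,0.06]
    - [-0.049,-0.0345,0,0,0.06]
    - [-0.049,-0.0345,0,0,0.06]
    - [-0.049,-0.0345,0,0,0.06]
    - [-0.049,-0.0345,0,0,0.06]
    - [-0.049,-0.0345,0,0,0.06]
    - [-0.049,-0.0345,0,0,0.06]
    - [-0.049,-0.0345,0,0,0.06]
    - [-0.049,-0.0345,0,0,0.06]
    - [-0.049,-0.0345,0,0,0.06]
  clamp_n: 60

```text
t: 1.6
tool_pos: [0.6168, -0.0286, 0.2449]
tcp_rot: [-0.0, 0.174, 0.985, 0.0]
contact_force: [0.7, 0.6, 0.1]
width: 0.0599
grip_force: 0.0
```

Call:
jog_arm:
  moves:
    - [0,0,0,0.164,0.06]
    - [0,0,0,0.164,0.06]
    - [0,0,0,0.164,0.06]
    - [0,0,0,0.164,0.06]
    - [0,0,0,0.164,0.06]
    - [0,0,0,0.164,0.06]
    - [0,0,0,0.164,0.06]
    - [0,0,0,0,0.06]

```text
t: 2.6
tool_pos: [0.6158, -0.0267, 0.2449]
tcp_rot: [-0.0, 0.68, 0.733, -0.0]
contact_force: [0.2, 0.3, -0.7]
width: 0.0598
grip_force: 0.0
```

```bash
python3 go.py .615 -.0275 .12 .075
```

```text
tool delta [-0.0007 -0.0007  0.1249]
psi 0.0744 tilt [-1.e-03  1.e-04 -1.e+00]
turn -0.0006
t 2.6 F [ 0.2  0.3 -0.7] pos [ 0.6158 -0.0267  0.2449] w 0.0598 g 0.0 q6 -0.23
```

Call:
jog_arm:
  moves:
    - [-0.0007,-0.0007,0.04,0,0.06]
    - [0,0,0.04,0,0.06]
    - [0,0,0.04,0,0.06]
    - [0,0,0.03,0,0.06]
    - [0,0,0.02,0,0.06]
    - [0,0,0,0,0.06]

```text
t: 3.35
tool_pos: [0.6139, -0.0273, 0.0735]
tcp_rot: [-0.002, 0.68, 0.733, -0.001]
contact_force: [-0.1, -0.3, 0.6]
width: 0.0601
grip_force: 0.0
```

Run:
```python
from h import *
a=save("scene","pics/s1.png");b=save("top","pics/t1.png")
z=lambda im,x,y,w,h,k:cv2.resize(im[y:y+h,x:x+w],None,fx=k,fy=k,interpolation=cv2.INTER_CUBIC)[:,:,::-1]
cv2.imwrite("pics/z1.png",np.hstack([z(a,225,150,130,120,3),z(b,285,140,100,120,3)]))
```

```bash
python3 go.py .615 -.0275 .052 .075
```

```text
tool delta [ 0.0002 -0.0007  0.0237]
psi 0.0747 tilt [ 2.e-04 -1.e-04 -1.e+00]
turn -0.0003
t 3.45 F [0.1 0.5 0.4] pos [ 0.6158 -0.0276  0.0757] w 0.0598 g 0.0 q6 -0.23
```

View pics/z1.png

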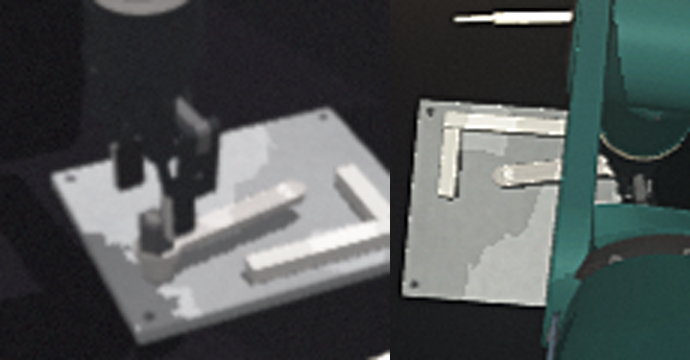

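Run:
```python
from h import *
P=[[.6158,-.0276,.0617],[.6158,-.0276,.062],[.6158,-.0276,.047],[.6458,-.0255,.062],[.5858,-.0299,.062]]
print(((proj("scene",P)-[225,150]+.5)*3-.5).round().tolist())
```

```text
[[157.0, 215.0], [157.0, 215.0], [158.0, 233.0], [179.0, 238.0], [135.0, 194.0]]
```

The crop shows the fingers (near tip at about (180,232), far tip at about (127,188)) straddling the nut (152,213), and their midpoint matches it. I'll descend and grip.

Call:
jog_arm:
  moves:
    - [0,-0.0007,0.012,0,0.06]
    - [0,0,0.0115,0,0.06]
    - [0,0,0,0,0.06]
    - [0,0,0,0,0.015]
    - [0,0,0,0,0.015]
    - [0,0,0,0,0.015]
    - [0,0,0,0,0.015]
    - [0,0,0,0,0.015]
  clamp_n: 60

```text
t: 4.45
tool_pos: [0.6152, -0.0277, 0.0524]
tcp_rot: [0.0, 0.681, 0.732, 0.0]
contact_force: [-0.3, 0.3, 6.0]
width: 0.0229
grip_force: 59.5
```

```bash
python3 go.py .615 -.0275 .052 .075
```

```text
tool delta [ 0.0002 -0.0002  0.0004]
psi 0.0731 tilt [ 9.e-04 -3.e-04 -1.e+00]
turn -0.0019
t 4.45 F [-0.3  0.3  6. ] pos [ 0.6152 -0.0277  0.0524] w 0.0229 g 59.5 q6 -0.23
```

Call:
jog_arm:
  moves:
    - [0,0,0,-0.1,0.015]
    - [0,0,0,-0.1,0.015]
    - [0,0,0,-0.1,0.015]
    - [0,0,0,0,0.015]

```text
t: 4.95
tool_pos: [0.6153, -0.0276, 0.0523]
tcp_rot: [0.0, 0.563, 0.826, 0.0]
contact_force: [0.5, 0.9, 5.0]
width: 0.0226
grip_force: 59.6
```

```bash
python3 go.py .615 -.0275 .052 .075
```

```text
tool delta [ 0.0002 -0.0003  0.0003]
psi 0.374 tilt [ 1.1e-03 -1.0e-04 -1.0e+00]
turn 0.299
t 4.95 F [0.5 0.9 5. ] pos [ 0.6153 -0.0276  0.0523] w 0.0226 g 59.6 q6 -0.53
```

Call:
jog_arm:
  moves:
    - [0,0,0,-0.1,0.015]
    - [0,0,0,-0.1,0.015]
    - [0,0,0,-0.1,0.015]
    - [0,0,0,-0.1,0.015]
    - [0,0,0,-0.1,0.015]
    - [0,0,0,-0.1,0.015]
    - [0,0,0,-0.1,0.015]
    - [0,0,0,-0.1,0.015]
    - [0,0,0,-0.1,0.015]
    - [0,0,0,0,0.015]
    - [0,0,0,0,0.015]

```text
t: 6.32
tool_pos: [0.6157, -0.0273, 0.0524]
tcp_rot: [0.001, 0.149, 0.989, 0.0]
contact_force: [0.6, 2.5, 5.6]
width: 0.0227
grip_force: 59.6
```

Run:
```python
from h import *
a=save("scene","pics/s2.png")
cv2.imwrite("pics/z2.png",cv2.resize(a[150:270,225:355],None,fx=3,fy=3)[:,:,::-1]); print(ctrl.get_state()["moment"])
```

```text
[ 0.45126589 -0.1402549   0.16433943]
```

View pics/z2.png

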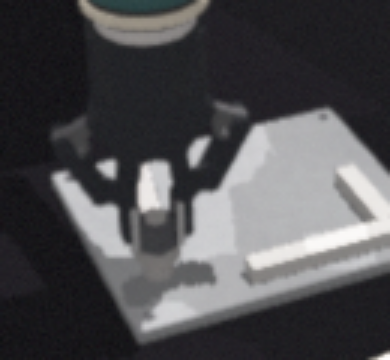

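The clamp bar now points back towards −x, clear of the nest (fence corner at (380,235) is free). Next: release, lift and go to the block.

Call:
jog_arm:
  moves:
    - [0,0,0,0,0.05]
    - [0,0,0,0,0.06]
    - [0,0,-0.03,0,0.06]
    - [0,0,-0.05,0,0.075]
    - [0,0,-0.05,0.163,0.075]
    - [0,0,0,0.163,0.075]
    - [0,0,0,0.163,0.075]
    - [0,0,0,0.163,0.075]
    - [0,0,0,0.163,0.075]
    - [0,0,0,0.163,0.075]
    - [0,0,0,0.163,0.075]
    - [0,0,0,0.163,0.075]

```text
t: 7.88
tool_pos: [0.6143, -0.0277, 0.1814]
tcp_rot: [-0.0, 0.72, 0.694, -0.0]
contact_force: [0.6, -0.3, 0.1]
width: 0.0746
grip_force: 0.0
```

Call:
jog_arm:
  moves:
    - [0,0,0,0.163,0.075]
    - [0,0,0,0,0.075]

```text
t: 8.12
tool_pos: [0.6144, -0.0277, 0.1815]
tcp_rot: [-0.0, 0.772, 0.636, -0.0]
contact_force: [-0.7, -0.7, -0.4]
width: 0.075
grip_force: 0.0
```

```bash
python3 go.py .4256 -.2592 .11 -.195
```

```text
tool delta [-0.2634 -0.1408  0.0717]
psi -0.1932 tilt [-9.e-04 -1.e-04 -1.e+00]
turn 0.0018
t 8.12 F [-0.7 -0.7 -0.4] pos [ 0.6144 -0.0277  0.1815] w 0.075 g 0.0 q6 0.04
```

Call:
jog_arm:
  moves:
    - [-0.0439,-0.0235,0,0,0.075]
    - [-0.0439,-0.0235,0,0,0.075]
    - [-0.0439,-0.0235,0,0,0.075]
    - [-0.0439,-0.0235,0,0,0.075]
    - [-0.0439,-0.0235,0,0,0.075]
    - [-0.0439,-0.0235,0,0,0.075]
    - [0,0,0.04,0,0.075]
    - [0,0,0.03,0,0.075]
    - [0,0,0,0,0.075]

```text
t: 9.25
tool_pos: [0.4238, -0.2578, 0.1101]
tcp_rot: [-0.002, 0.772, 0.636, -0.001]
contact_force: [-1.4, -0.2, -0.4]
width: 0.0751
grip_force: 0.0
```

```bash
python3 go.py .4256 -.2592 .036 -.195
```

Run:
```python
from h import *
a=save("scene","pics/s3.png");b=save("top","pics/t3.png")
z=lambda im,x,y,w,h,k:cv2.resize(im[y:y+h,x:x+w],None,fx=k,fy=k,interpolation=cv2.INTER_CUBIC)[:,:,::-1]
cv2.imwrite("pics/z3.png",np.hstack([z(a,90,150,120,120,3),z(b,285,140,100,120,3)]))
```

```text
tool delta [-0.0012  0.0023  0.0741]
psi -0.1919 tilt [-0.0041  0.0031 -1.    ]
turn 0.0031
t 9.25 F [-1.4 -0.2 -0.4] pos [ 0.4238 -0.2578  0.1101] w 0.0751 g 0.0 q6 -0.49
```

View pics/z3.png

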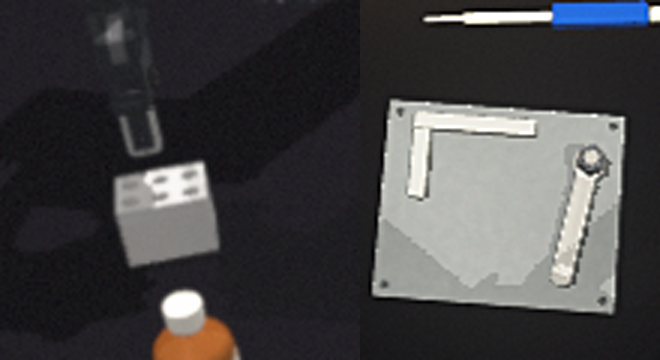

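Run:
```python
from h import *
c=np.array([.424,-.258,.096-.0]);d=np.array([.982,-.191,0])*.0375;e=np.array([-.191,-.982,0])*.011
print(((proj("scene",[c,c+d+e,c+d-e,c-d+e,c-d-e,[.4256,-.2592,.048]])-[90,150]+.5)*3-.5).round().tolist())
a=cv2.imread("pics/s3.png")[150:270,90:210];cv2.imwrite("pics/z3b.png",cv2.resize(np.clip(a.astype(float)*4,0,255).astype(np.uint8),None,fx=4,fy=4,interpolation=cv2.INTER_CUBIC))
```

```text
[[149.0, 131.0], [135.0, 163.0], [167.0, 157.0], [133.0, 107.0], [163.0, 102.0], [162.0, 188.0]]
```

View pics/z3b.png

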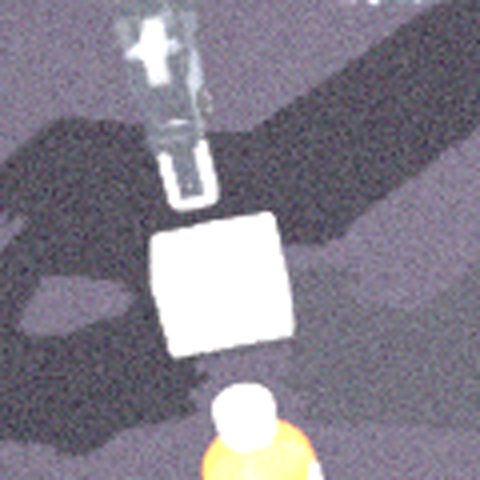

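```bash
python3 go.py .4256 -.2592 .036 -.195
```

```text
tool delta [-0.0003 -0.0002  0.0763]
psi -0.1922 tilt [-1.e-04 -1.e-04 -1.e+00]
turn 0.0028
t 9.35 F [ 0.9 -0.5  0.2] pos [ 0.4258 -0.259   0.1123] w 0.0749 g 0.0 q6 -0.49
```

Call:
jog_arm:
  moves:
    - [-0.0005,0.0005,0.03,0,0.075]
    - [0,0,0.03,0,0.075]
    - [0,0,0.014,0,0.075]
    - [0,0,0,0,0.075]

```text
t: 9.85
tool_pos: [0.4262, -0.2594, 0.038]
tcp_rot: [-0.0, 0.772, 0.636, -0.0]
contact_force: [0.4, 0.6, 0.1]
width: 0.0749
grip_force: 0.0
```

```bash
python3 go.py .4256 -.2592 .036 -.195
```

```text
tool delta [ 0.0001 -0.0007  0.002 ]
psi -0.1932 tilt [-4.e-04  1.e-04 -1.e+00]
turn 0.0018
t 9.85 F [0.4 0.6 0.1] pos [ 0.4262 -0.2594  0.038 ] w 0.0749 g 0.0 q6 -0.49
```

Call:
jog_arm:
  moves:
    - [0,0,0.001,0,0.04]
    - [0,0,0,0,0.035]
    - [0,0,0,0,0.035]
    - [0,0,0,0,0.035]
    - [0,0,0,0,0.035]
    - [0,0,0,0,0.035]
  clamp_n: 80

```text
t: 10.6
tool_pos: [0.4263, -0.2599, 0.0381]
tcp_rot: [0.001, 0.772, 0.635, -0.0]
contact_force: [-1.6, 0.5, 7.8]
width: 0.0444
grip_force: 82.3
```

```bash
python3 go.py .4256 -.2592 .036 -.195
```

```text
tool delta [ 0.0005 -0.0009  0.0021]
psi -0.1937 tilt [ 9.0e-04 -1.1e-03 -1.0e+00]
turn 0.0013
t 10.6 F [-1.6  0.5  7.8] pos [ 0.4263 -0.2599  0.0381] w 0.0444 g 82.3 q6 -0.49
```

Call:
jog_arm:
  moves:
    - [0,0,-0.03,0,0.035]
    - [0,0,-0.05,0,0.035]
    - [0,0,-0.04,0.0,0.035]
    - [0,0,0,-0.0,0.035]

```text
t: 11.1
tool_pos: [0.428, -0.261, 0.1601]
tcp_rot: [0.004, 0.772, 0.635, 0.001]
contact_force: [0.2, 0.6, -4.3]
width: 0.0446
grip_force: 84.1
```

```bash
python3 go.py .59 .065 .12 -.1055
```

```text
tool delta [0.3512 0.0959 0.0394]
psi -0.1939 tilt [ 0.0057 -0.0048 -1.    ]
turn -0.0884
t 11.1 F [ 0.2  0.6 -4.3] pos [ 0.428  -0.261   0.1601] w 0.0446 g 84.1 q6 -0.49
```

```bash
python3 go.py .6145 .086 .1 -.1055
```

```text
tool delta [0.3766 0.1158 0.0595]
psi -0.1939 tilt [ 0.0057 -0.0048 -1.    ]
turn -0.0884
t 11.1 F [ 0.2  0.6 -4.3] pos [ 0.428  -0.261   0.1601] w 0.0446 g 84.1 q6 -0.49
```

Call:
jog_arm:
  moves:
    - [0,0,0,-0.045,0.035]
    - [0,0,0,-0.0435,0.035]
    - [0,0,0,0,0.035]

```text
t: 11.48
tool_pos: [0.425, -0.2587, 0.1555]
tcp_rot: [-0.001, 0.744, 0.669, -0.0]
contact_force: [-0.3, -0.4, -4.6]
width: 0.0443
grip_force: 84.0
```

```bash
python3 go.py .6145 .086 .1 -.1055
```

```text
tool delta [0.3627 0.1521 0.0556]
psi -0.1059 tilt [-0.0021  0.0016 -1.    ]
turn -0.0004
t 11.47 F [-0.3 -0.4 -4.6] pos [ 0.425  -0.2587  0.1555] w 0.0443 g 84.0 q6 -0.58
```

Call:
jog_arm:
  moves:
    - [0.03,0.0127,0,0,0.035]
    - [0.0415,0.0174,0,0,0.035]
    - [0.0415,0.0174,0,0,0.035]
    - [0.0415,0.0174,0,0,0.035]
    - [0.0415,0.0174,0,0,0.035]
    - [0.0415,0.0174,0,0,0.035]
    - [0.0415,0.0174,0,0,0.035]
    - [0.0415,0.0174,0,0,0.035]
    - [0.03,0.0127,0,0,0.035]
    - [0.012,0.005,0,0,0.035]
    - [0,0,0,0,0.035]

```text
t: 12.85
tool_pos: [0.615, 0.0852, 0.1558]
tcp_rot: [-0.0, 0.743, 0.669, -0.001]
contact_force: [-0.7, 1.4, -3.6]
width: 0.0443
grip_force: 83.8
```

```bash
python3 go.py .6145 .086 .065 -.1055;python3 go.py .6145 .086 .065 -.1055
```

```text
tool delta [ 0.0008 -0.0005  0.0908]
psi -0.1047 tilt [-1.7e-03 -5.0e-04 -1.0e+00]
turn 0.0008
t 12.85 F [-0.7  1.4 -3.6] pos [0.615  0.0852 0.1558] w 0.0443 g 83.8 q6 0.13
tool delta [ 0.0008 -0.0005  0.0908]
psi -0.1047 tilt [-1.7e-03 -5.0e-04 -1.0e+00]
turn 0.0008
t 12.85 F [-0.7  1.4 -3.6] pos [0.615  0.0852 0.1558] w 0.0443 g 83.8 q6 0.13
```

Descend to about 6 mm above the stage, then look.

Call:
jog_arm:
  moves:
    - [0,0,0.035,0,0.035]
    - [0,0,0.035,0,0.035]
    - [0,0,0.025,0,0.035]
    - [0,0,0,0,0.035]
    - [0,0,0,0,0.035]

```text
t: 13.48
tool_pos: [0.6159, 0.0841, 0.0626]
tcp_rot: [0.0, 0.744, 0.668, 0.0]
contact_force: [1.1, -0.1, -3.9]
width: 0.0444
grip_force: 83.5
```

```bash
python3 go.py .6145 .086 .052 -.1055
```

Run:
```python
from h import *
a=save("scene","pics/s4.png")
cv2.imwrite("pics/z4.png",cv2.resize(a[150:270,240:380],None,fx=4,fy=4,interpolation=cv2.INTER_CUBIC)[:,:,::-1])
```

```text
tool delta [ 0.0017 -0.0016  0.0106]
psi -0.1064 tilt [ 7.e-04 -3.e-04 -1.e+00]
turn -0.0009
t 13.47 F [ 1.1 -0.1 -3.9] pos [0.6159 0.0841 0.0626] w 0.0444 g 83.5 q6 0.13
```

View pics/z4.png

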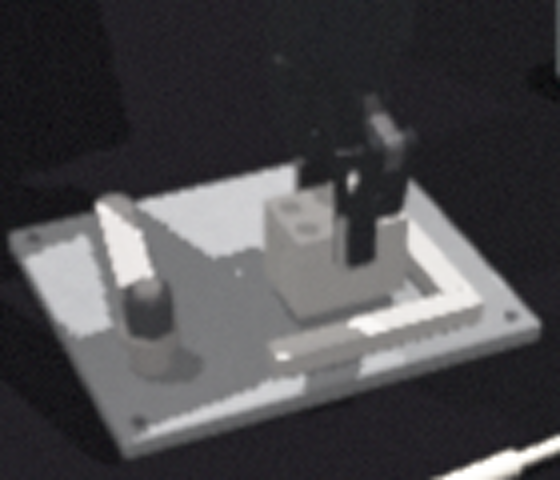

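The block (around (335,260)) is parallel to both fences with clear gaps, and the bar is well out of the way. Now I'll lower it until it touches.

Call:
jog_arm:
  moves:
    - [0,0,0.006,0,0.035]
    - [0,0,0.004,0,0.035]
    - [0,0,0,0,0.035]

```text
t: 13.9
tool_pos: [0.6152, 0.085, 0.0516]
tcp_rot: [-0.0, 0.743, 0.669, -0.0]
contact_force: [-0.1, -0.1, -3.4]
width: 0.0442
grip_force: 83.7
```

Call:
jog_arm:
  moves:
    - [0,0,0.0015,0,0.035]
    - [0,0,0,0,0.035]

```text
t: 14.15
tool_pos: [0.6156, 0.085, 0.0503]
tcp_rot: [0.0, 0.743, 0.669, -0.0]
contact_force: [-0.0, -0.6, -4.1]
width: 0.0442
grip_force: 84.0
```

```bash
python3 go.py .6145 .086 .05 -.1055
```

```text
tool delta [ 0.0009 -0.0012  0.0003]
psi -0.1054 tilt [-0.e+00 -1.e-04 -1.e+00]
turn 0.0001
t 14.15 F [-0.  -0.6 -4.1] pos [0.6156 0.085  0.0503] w 0.0442 g 84.0 q6 0.13
```

Call:
jog_arm:
  moves:
    - [0,0,0.001,0,0.035]
    - [0,0,0,0,0.035]
  lines: "1,4"

```text
t: 14.4
tool_pos: [0.6156, 0.085, 0.0502]
tcp_rot: [0.0, 0.743, 0.669, 0.0]
contact_force: [-3.4, 0.1, 6.0]
```

Call:
jog_arm:
  moves:
    - [0,0,0.0007,0,0.035]
    - [0,0,0,0,0.035]

```text
t: 14.65
tool_pos: [0.6157, 0.085, 0.0502]
tcp_rot: [0.0, 0.743, 0.669, 0.0]
contact_force: [-4.8, -0.1, 11.1]
width: 0.0444
grip_force: 85.7
```

```bash
python3 go.py .6145 .086 .05 -.1055
```

```text
tool delta [ 0.0008 -0.0013  0.0002]
psi -0.1054 tilt [ 6.e-04 -1.e-04 -1.e+00]
turn 0.0001
t 14.65 F [-4.8 -0.1 11.1] pos [0.6157 0.085  0.0502] w 0.0444 g 85.7 q6 0.13
```

Call:
jog_arm:
  moves:
    - [0,0,-0.001,0,0.035]
    - [0.003,0.003,0,0,0.035]
    - [0.004,0.004,0,0,0.035]
    - [0.003,0.003,0,0,0.035]
    - [0,0,0,0,0.035]

```text
t: 15.28
tool_pos: [0.6252, 0.0927, 0.0502]
tcp_rot: [-0.0, 0.743, 0.669, -0.002]
contact_force: [-6.8, -6.5, 10.4]
width: 0.0445
grip_force: 85.5
```

```bash
python3 go.py .631 .0995 .05 -.1055
```

```text
tool delta [0.0074 0.005  0.0002]
psi -0.1049 tilt [-0.0028 -0.0021 -1.    ]
turn 0.0006
t 15.28 F [-6.8 -6.5 10.4] pos [0.6252 0.0927 0.0502] w 0.0445 g 85.5 q6 0.15
```

Call:
jog_arm:
  moves:
    - [0,0.001,0,0,0.035]
    - [0,0.001,0,0,0.035]
    - [0,0,0,0,0.035]

```text
t: 15.65
tool_pos: [0.6254, 0.0926, 0.0502]
tcp_rot: [-0.001, 0.743, 0.669, -0.003]
contact_force: [-10.2, -3.5, 14.7]
width: 0.0444
grip_force: 86.2
```

```bash
python3 go.py .631 .0995 .05 -.1055
```

```text
tool delta [0.0074 0.0049 0.0002]
psi -0.105 tilt [-0.0061 -0.0018 -1.    ]
turn 0.0005
t 15.65 F [-10.2  -3.5  14.7] pos [0.6254 0.0926 0.0502] w 0.0444 g 86.2 q6 0.14
```

Call:
jog_arm:
  moves:
    - [0,0,-0.0012,0,0.035]
    - [0,0,0,0,0.035]

```text
t: 15.9
tool_pos: [0.6289, 0.0937, 0.0505]
tcp_rot: [0.0, 0.743, 0.669, 0.0]
contact_force: [-0.1, 0.0, -3.7]
width: 0.0445
grip_force: 83.8
```

```bash
python3 go.py .631 .0995 .05 -.1055
```

```text
tool delta [0.006  0.0014 0.0005]
psi -0.1056 tilt [ 6.e-04  0.e+00 -1.e+00]
turn -0.0001
t 15.9 F [-0.1  0.  -3.7] pos [0.6289 0.0937 0.0505] w 0.0445 g 83.8 q6 0.14
```

Call:
jog_arm:
  moves:
    - [0,0,-0.0006,0,0.035]
    - [0,0,0,0,0.035]

```text
t: 16.15
tool_pos: [0.6286, 0.0937, 0.0511]
tcp_rot: [-0.0, 0.743, 0.669, -0.0]
contact_force: [0.6, 0.5, -4.7]
width: 0.0442
grip_force: 83.8
```

```bash
python3 go.py .631 .0995 .05 -.1055
```

```text
tool delta [0.006  0.0017 0.0011]
psi -0.1054 tilt [-2.e-04 -1.e-04 -1.e+00]
turn 0.0001
t 16.15 F [ 0.6  0.5 -4.7] pos [0.6286 0.0937 0.0511] w 0.0442 g 83.8 q6 0.14
```

Call:
jog_arm:
  moves:
    - [0,0.001,0.0004,0,0.035]
    - [0,0.001,0,0,0.035]
    - [0,0,0,0,0.035]
  only: "pos|force"

```text
tool_pos: [0.63, 0.0935, 0.0508]
contact_force: [-1.8, 0.5, -3.4]
grip_force: 83.8
```

Call:
jog_arm:
  moves:
    - [0,0.001,0,0,0.035]
    - [0,0,0,0,0.035]
  only: "pos|force"

```text
tool_pos: [0.6301, 0.0935, 0.0508]
contact_force: [-5.0, 1.1, -0.6]
grip_force: 84.3
```

Call:
jog_arm:
  moves:
    - [0.002,0,0,0,0.035]
    - [0.002,0,0,0,0.035]
    - [0,0,0,0,0.035]
  only: "pos|force"

```text
tool_pos: [0.6304, 0.0968, 0.0504]
contact_force: [-5.0, -2.2, -3.7]
grip_force: 83.9
```

```bash
python3 go.py .631 .0995 .05 -.1055
```

```text
tool delta [0.0027 0.0003 0.0004]
psi -0.1053 tilt [-3.2e-03 -9.0e-04 -1.0e+00]
turn 0.0002
t 17.15 F [-5.  -2.2 -3.7] pos [0.6304 0.0968 0.0504] w 0.0449 g 83.9 q6 0.15
```

Call:
jog_arm:
  moves:
    - [0.001,0,0,0,0.035]
    - [0.001,0,0,0,0.035]
    - [0,0,0,0,0.035]
  only: "pos|force"

```text
tool_pos: [0.6306, 0.0987, 0.0504]
contact_force: [-5.1, -2.1, -4.0]
grip_force: 83.9
```

Call:
jog_arm:
  moves:
    - [0.001,0,0,0,0.035]
    - [0,0,0,0,0.035]
  only: "pos|force"

```text
tool_pos: [0.6307, 0.0995, 0.0504]
contact_force: [-5.5, -3.4, -2.7]
grip_force: 83.8
```

Call:
jog_arm:
  moves:
    - [0.001,0,0,0,0.035]
    - [0,0,0,0,0.035]
  only: "pos|force"

```text
tool_pos: [0.6306, 0.0995, 0.0504]
contact_force: [-4.8, -6.4, -2.6]
grip_force: 83.9
```

```bash
python3 go.py .631 .0995 .05 -.1055
```

```text
tool delta [0.     0.0004 0.0004]
psi -0.105 tilt [-0.0037 -0.0028 -1.    ]
turn 0.0005
t 18.02 F [-4.8 -6.4 -2.6] pos [0.6306 0.0995 0.0504] w 0.0444 g 83.9 q6 0.16
```

Call:
jog_arm:
  moves:
    - [0.0005,0.0015,0,0,0.035]
    - [0.0005,0.0015,0.0003,0,0.035]
    - [0,0,0,0,0.035]
    - [0,0,0,0,0.035]
  only: "pos|force"

```text
tool_pos: [0.6308, 0.0996, 0.0504]
contact_force: [-12.9, -9.9, 7.6]
grip_force: 85.1
```

```bash
python3 go.py .631 .0995 .05 -.1055
```

Run:
```python
from h import *
a=save("scene","pics/s5.png")
cv2.imwrite("pics/z5.png",cv2.resize(a[150:270,240:380],None,fx=4,fy=4,interpolation=cv2.INTER_CUBIC)[:,:,::-1])
```

```text
tool delta [-0.      0.0002  0.0004]
psi -0.1049 tilt [-0.0089 -0.0038 -1.    ]
turn 0.0006
t 18.52 F [-12.9  -9.9   7.6] pos [0.6308 0.0996 0.0504] w 0.0447 g 85.1 q6 0.16
```

View pics/z5.png

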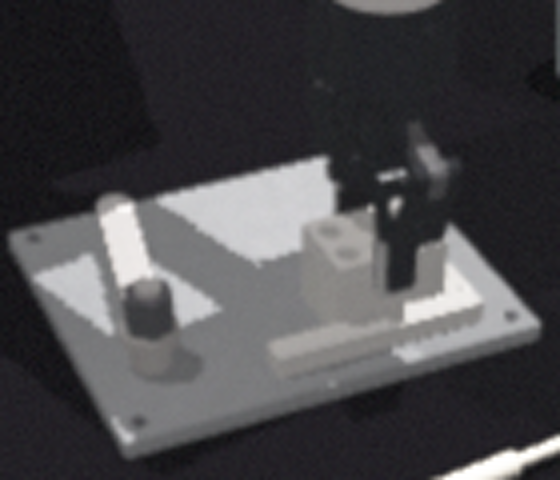

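Call:
jog_arm:
  moves:
    - [0.001,0,-0.0006,0,0.035]
    - [0.001,0,0,0,0.035]
    - [0.0005,0,0,0,0.035]
    - [0,0,0,0,0.035]
    - [0,0,0,0,0.035]
  only: "pos|force"

```text
tool_pos: [0.6309, 0.0997, 0.0505]
contact_force: [-12.6, -17.4, 3.5]
grip_force: 84.6
```

```bash
python3 go.py .631 .0995 .05 -.1055
```

```text
tool delta [-0.0002  0.0001  0.0005]
psi -0.1045 tilt [-0.0098 -0.0071 -0.9999]
turn 0.001
t 19.2 F [-12.6 -17.4   3.5] pos [0.6309 0.0997 0.0505] w 0.0443 g 84.6 q6 0.16
```

Call:
jog_arm:
  moves:
    - [0,0.001,-0.0003,0,0.035]
    - [0,0,0,0,0.035]
    - [0,0,0,0,0.035]
    - [0,0,0,0,0.035]
  only: "pos|force"

```text
tool_pos: [0.631, 0.0997, 0.0505]
contact_force: [-14.2, -17.8, 4.6]
grip_force: 84.8
```

```bash
python3 go.py .631 .0995 .05 -.1055; python3 -c "
from station import ctrl; print(ctrl.job_done())"
```

```text
tool delta [-0.0002  0.0001  0.0005]
psi -0.1045 tilt [-0.0115 -0.0069 -0.9999]
turn 0.001
t 19.7 F [-14.2 -17.8   4.6] pos [0.631  0.0997 0.0505] w 0.0447 g 84.8 q6 0.16
the job is handed in; nothing more can be done
None
```

The clamp was swung clear by its nut (to about 1.4 rad) and the job handed in at 19.7 s with the block gripped in the corner, pressing an estimated 12 N or more towards each fence (wrist force; fence contact not measured); no verdict came back.

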